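Charge the gas-detector dock from a push-fit canister

ROBOT

A 7-joint arm with a two-finger parallel gripper is mounted at the origin on the work surface. World frame = base frame: x ahead of the robot, y to its left, z up, the work surface at z = 0. Lengths are in m, angles in rad, forces in N, time in s.
With the tool pointing down it reaches from about 0.4 to 0.85 m from the base axis. Payload 10.4 kg.
Tool frame: the origin (TCP) lies at the centre of the arm's flange, where the gripper is bolted on; the fingertips stand 173 mm ahead of it and the grasp point (between the pads) lies 155 mm ahead of it; z points along the fingers, y is the line along which they close (so a half turn about z gives the same grasp; the last joint's range is limited). The gripper opens to 85 mm and grips with 20 to 120 N. Pads are 22 mm wide; open, the fingers measure 114 mm over their backs; the gripper's body (76 mm by 85 mm) begins 54 mm behind the grasp point. The pads swing forward as they close: fully open they stand 13 mm farther back than shut.
Start: joints at [-1.257, 0.332, -0.065, 1.46, 0.022, 1.35, -0.088], TCP at [0.207, 0.59, 0.405] pointing down, gripper open.
Joint ranges: [-2.6, 2.6], [-0.5, 2.12], [-1.47, 1.34], [0.16, 2.42], [-1.27, 4.41], [0.06, 2.06], [-2.6, 2.6]. Speed limits (rad/s): [2.22, 2.22, 2.79, 2.79, 3.14, 3.14, 3.14].

INTERFACE

Orientations are given as a unit quaternion [x, y, z, w].
In Python, from workcell import manip, viewer, finder gives the robot as it stands.
- The arm moves only by the tool arm_command, never from a script. Its argument "plan" is a list of rows, each an object with "dp": the shift along the tool's x, y, z in mm, a list of three; "spin": the turn about the tool's z in rad. A call has 1 to 5 rows; each row shifts and turns the commanded pose from where the row before left it, along the tool's axes as they then stand; what a row does not reach is not made up. A row lasts 1/10 s, in which the tool goes at most 50 mm and 8.59 degrees, less where a joint would pass 70% of its speed; a pose out of reach is approached as far as the arm can. A call is refused whole if a number of a shift passes 50 or a number of a turn 0.15, either way. A call with a gripper value outside its range is refused whole. "grip" is the closure, from -1 (fully open) to 1 (shut), set as the call begins (left out, the last holds). The fingers move at their own pace and stop on an object; "newtons" is the grip in N (left out, the last holds). Time passes only in rows, so rows that do not move let the fingers close. It gives the time, the measured TCP pose, the force, the opening and the grip force at its end, in the units of the state.
- manip.get_obs(): the state, without advancing time (a new reading comes with each control period).
- viewer.camera(name): name is "scene" or "side" or "wrist"; returns the picture (480x640x3 uint8, blue, green, red); there is no depth.
- viewer.camera_params(name): a dict with "vertical_fov" (degrees; the focal length in pixels is half the picture's height over the tangent of half this angle, whatever the lens; pixels are square), "cx", "cy" (the principal point, pixels), "R" (3x3) and "t" (3): a world point X has camera coordinates R X + t; the wrist camera has in their place "T_tool_cam" (4x4, takes a point from camera to tool coordinates, whose origin is the TCP and whose axes are the flange's). Camera axes: x right, y down, z forward; pixel columns grow to the right and rows downward; lengths in m; the calibration is good to about 2 mm. The wrist camera is an equidistant fisheye: a pixel r from the principal point sees the ray r / f radians off the axis. A picture is of the moment at which its call begins: read the wrist's pose just before it. camera_params takes no time and is no camera call.
- manip.hand_in(): hands the job in; it is judged then, once.
Trained networks look in the newest picture that a camera, given by its name, has taken for a name from the list of things; names that differ only in an ending like _2 or _b are one class to them, and where a whole thing is asked for, a point or a joint stands for the part that bears it (a point fixed in the world has none). Each returns a list of dicts, best first, with "score" (0 to 1); they miss things now and then, are a little off and sometimes report something else, mostly with a low value. They report only what shows in the picture. A call takes as long as a camera call.
- finder.find_in(camera, thing): "position" ([x, y, z] in m, in world coordinates, good to about 4 mm: the middle of the surface that is visible of it).
The state is a dict: "clock": time; "joint_pos": joint angles; "joint_velocities": joint speeds; "tau": joint torques, N m; "position": TCP position; "ee_rot": TCP orientation; "ft_force": force on the tool from outside, world axes, zero at the start; "torque": the same for the moment, N m; "grip_width": opening from 0.0 (shut) to 1.0 (fully open); "grasp_force": force on a finger pad.
Only numpy, scipy, OpenCV 4.12 (cv2) and the standard library are available. Lean on these libraries where they do the work, as an engineer would, in place of code of your own. Each camera call takes 0.05 s, during which the arm holds its last target. There are 200 camera calls.

TASK

Take the gas canister with the red head, put its open end squarely over the tilted brass nipple of the gas-detector dock and press it on until it snaps. Keep pushing until the orange sprung sleeve is all the way down, and finish like that: the gripper still holding the canister fully pressed on against the spring, without letting go. Leave the blue canister and everything else on the bench where it stands.

Things in the scene. Friction and masses are not known exactly. Their poses are not given: they have to be found in the camera images.
- canister: The gas canister to use: red head, aluminium barrel 44 mm wide (40 to 85 mm up, with a red band), dark steel coupler socket 40 mm wide (0 to 40 mm). 130 mm tall, about 0.22 kg, upright. Origin: centre of the open mouth at its very bottom; z runs up its axis. The mouth is a flat rim with a 19 mm hole through a lip 4 mm thick; behind it the bore is 26 mm wide and ends 40 mm up. Fits at any turn about its axis.
- canister_head (a point): Centre of the red hexagonal head, the place to grip, 108 mm up the axis from the mouth. The head is 36 mm across flats and runs from 85 to 130 mm above the mouth; flats face along the canister's own +x and -x and every 60 degrees from there.
- spare: A canister of the same shape with a BLUE head; not to be used. Origin at the centre of its mouth, at the bottom. Its place and the red one's may be swapped.
- dock: The fixed gas-detector docking station: grey base 170 x 130 mm, 30 mm high, with a tilted blue face on top and an upright yellow detector (62 mm wide, top at 115 mm) docked behind the nipple. Origin: on the bench. The nipple leans towards the dock's -x, away from the detector.
- nipple: The fixed brass filling nipple on the blue face, leaning 25 degrees from vertical, smooth and oiled. Origin: centre of its foot on the blue face, 75 mm above the bench; z points out along its axis. The stem is 16 mm thick up to 32 mm from the foot, then tapers to 6 mm at its tip, 41 mm from the foot.
- nipple_balls (a point): Point on the nipple's axis 26 mm from the foot, amid three sprung locking balls that stand out to 23 mm diameter. The canister's lip meets them when its mouth is about 31 mm from the foot; they yield at 5 to 15 N in all, draw the lip on past 24 mm, and are out behind it (the snap) with the mouth about 17 mm from the foot.
- sleeve (a joint): Orange sprung sleeve around the nipple's foot, 40 mm wide, its face 16 mm from the foot when free. Value in m: 0 free, 0.009 pushed fully down along the nipple's axis. The canister's rim pushes it after the snap; it pushes back with 4 N at first, 10 N fully down, and lifts the canister again (to the balls) if not held down.
- cylinder_a: Bystander: small clear measuring cylinder with a red hexagonal foot, 150 mm tall. Origin at the centre of its underside.
- cylinder_b: Bystander: smaller clear measuring cylinder with a red hexagonal foot, 130 mm tall. Origin at the centre of its underside.
- reagent: Bystander: amber reagent bottle, 90 mm wide, 190 mm tall. Origin at the centre of its underside.
- wash: Bystander: white wash bottle, 68 mm wide, 190 mm tall. Origin at the centre of its underside.
- brush: Bystander: brush lying on the bench. Origin at the centre of its underside.

How it is judged:
On the way, in this order (a step that is already met when the one before it is completed fails the run):
1. the red canister is lifted clear of the bench in the gripper (height (world z) of canister above 0.04 m and contact force between the fingers and canister above 2 N), for 0.2 s.
2. its coupler has snapped over the nipple's locking balls, squarely (z of canister in the frame of nipple below 0.0175 m and x of canister in the frame of nipple between -0.004 and 0.004 m and y of canister in the frame of nipple between -0.004 and 0.004 m and angle between the z axis of canister and the z axis of nipple, either way round below 0.12 rad), for 0.1 s.
At the end, for the whole second after the job is handed in: The red canister is snapped on the nipple, its mouth within 4 mm of the nipple's axis and its axis within 0.12 rad of it, and the gripper still holds it (over 2 N) and keeps the sleeve pushed down by more than 6 of its 9 mm, at rest (value of joint sleeve above 0.006 m and z of canister in the frame of nipple below 0.0115 m and x of canister in the frame of nipple between -0.004 and 0.004 m and y of canister in the frame of nipple between -0.004 and 0.004 m and angle between the z axis of canister and the z axis of nipple, either way round below 0.12 rad and contact force between the fingers and canister above 2 N and linear speed of canister below 0.03 m/s); the arm keeps its last pose, push and grip.
It fails at once if a bystander or the blue canister is shifted by more than 40 mm (distance of any of spare, cylinder_a, cylinder_b, reagent, wash, brush from where it was at the start of the episode above 0.04 m).
It fails at once if a bystander or the blue canister is knocked over (angle between any of spare, cylinder_a, cylinder_b, reagent, wash's own z axis and vertical above 0.5 rad).
It also fails if it takes over 35 s, if anything falls off the work surface, if the arm or the gripper's body presses on something with over 40 N, if the wrist force passes 120 N, or if a joint passes its speed limit or range.

## Working session

There is one attempt and no reset: what is moved stays moved. The work goes in short steps, Python scripts to look and compute and a tool call to move; the robot and the scene stay as the last step left them, time stands still between calls to the robot, and variables do not carry over. Pictures are saved under pics/ and viewed, at most 10 in all, crops included, and the job is handed in when it is done.

Besides the shell and the picture viewer there is one more tool, called in YAML: its name, and indented under it one key for each argument. arm_command: Moves the arm, as the interface text tells. Its arguments: {"type":"object","properties":{"plan":{"type":"array","items":{"type":"object","properties":{"dp":{"type":"array","items":{"type":"number"}},"spin":{"type":"number"}}}},"grip":{"type":"number"},"newtons":{"type":"number"}},"required":["plan"]}

```bash
mkdir -p pics; ls; python3 - <<'E'
from workcell import manip, viewer, finder
import cv2,numpy as np
o=manip.get_obs();print(o)
for c in ["scene","side","wrist"]:
    im=viewer.camera(c);cv2.imwrite(f"pics/{c}0.png",im)
    print(c,viewer.camera_params(c))
    for t in ["canister","canister_head","spare","nipple","sleeve","dock"]:
        print(c,t,[(np.round(d["position"],3).tolist(),round(d["score"],2)) for d in finder.find_in(c,t)[:2]])
print(manip.get_obs()["clock"])
a=cv2.imread("pics/scene0.png");b=cv2.imread("pics/side0.png")
E
```

```text
pics
{'clock': 0.0, 'joint_pos': array([-1.25659528,  0.33286587, -0.06470094,  1.46091143,  0.02159993,
        1.34985429, -0.08850577]), 'joint_velocities': array([-0.00030445, -0.0006213 , -0.00058536, -0.00099304,  0.00099103,
        0.00189594, -0.00010753]), 'tau': array([-5.34653664e-04, -6.25450230e+01,  4.88062366e-02, -3.91627693e+01,
        1.63699617e-02,  9.55182390e-03, -2.24583130e-05]), 'position': array([0.20649863, 0.5897803 , 0.40393377]), 'ee_rot': array([ 1.67598056e-01,  9.85855182e-01, -6.66570009e-04, -8.32760558e-05]), 'ft_force': array([-0.63384203,  0.25354913, -0.95656247]), 'torque': array([-0.00634352, -0.02325095, -0.02966093]), 'grasp_force': 0.0, 'grip_width': 0.993718993544254}
scene {'vertical_fov': 51.27855585043969, 'cx': 320.9430352827263, 'cy': 235.96175571888884, 'R': array([[ 0.25955148,  0.96567806,  0.00994585],
       [ 0.6020479 , -0.15374655, -0.78351792],
       [-0.75509692,  0.20935111, -0.62128959]]), 't': array([-0.24218417, -0.22937142,  1.4060243 ])}
scene canister [([0.548, 0.249, 0.083], 0.87)]
scene canister_head [([0.546, 0.
[... 887 characters left out ...]
4449, 'cy': 232.0424293631065, 'T_tool_cam': array([[ 6.24373333e-04, -9.47072171e-01, -3.21020114e-01,
         8.16166478e-02],
       [ 9.99999714e-01,  7.28482210e-04, -2.04199273e-04,
         1.67471599e-03],
       [ 4.27248891e-04, -3.21019894e-01,  9.47072355e-01,
         3.08885719e-02],
       [ 0.00000000e+00,  0.00000000e+00,  0.00000000e+00,
         1.00000000e+00]])}
wrist canister [([0.511, 0.254, 0.047], 0.39)]
wrist canister_head [([0.351, 0.006, 0.022], 0.7), ([0.51, 0.252, 0.051], 0.47)]
wrist spare []
wrist nipple [([0.489, -0.198, 0.081], 0.62), ([0.47, -0.16, 0.044], 0.36)]
wrist sleeve [([0.492, -0.191, 0.088], 0.47)]
wrist dock [([0.469, -0.159, 0.044], 0.56)]
1.05
```

View pics/scene0.png

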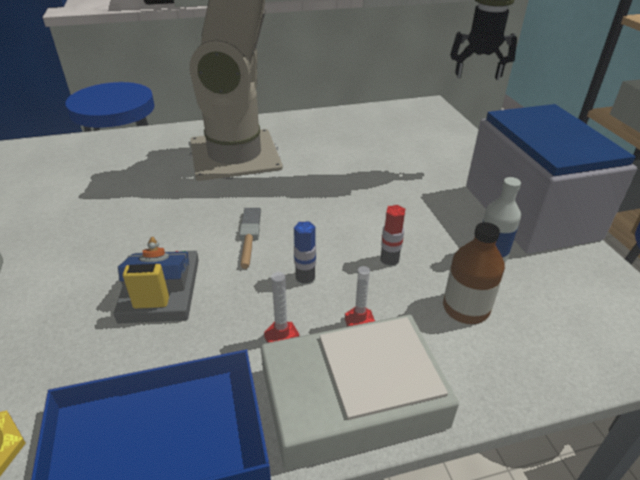

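View pics/side0.png

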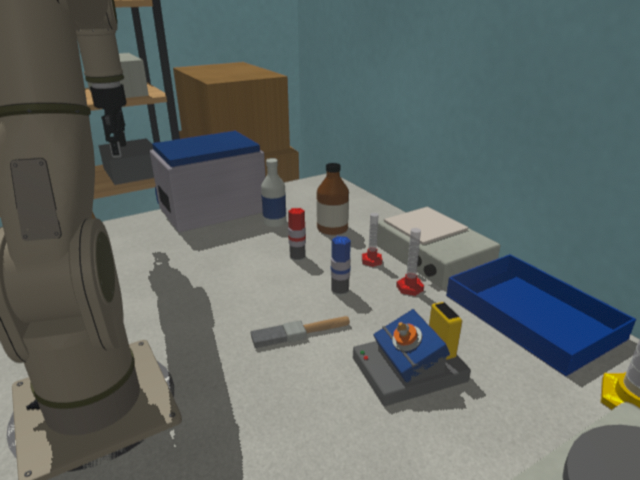

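The red canister's head is at scene (395,218) and side (297,222), near (0.54, 0.25). The nipple tip is at scene (153,240) and side (403,325), leaning towards the robot, with the blue canister between the two. The tool stays vertical, so the canister has to pivot in the pads. I'll look closer to measure.

```bash
python3 - <<'E'
import cv2,numpy as np
a=cv2.imread("pics/scene0.png");b=cv2.imread("pics/side0.png")
def crop(im,x,y,w,h):return cv2.resize(im[y:y+h,x:x+w],(400,300),interpolation=cv2.INTER_CUBIC)
top=np.hstack([crop(a,110,225,100,75+25-25),crop(b,350,300,120,90)])
bot=np.hstack([crop(a,345,195,100,75),crop(b,250,200,100,75)])
cv2.imwrite("pics/c1.png",np.vstack([top,bot]))
E
```

```text
(no output)
```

View pics/c1.png

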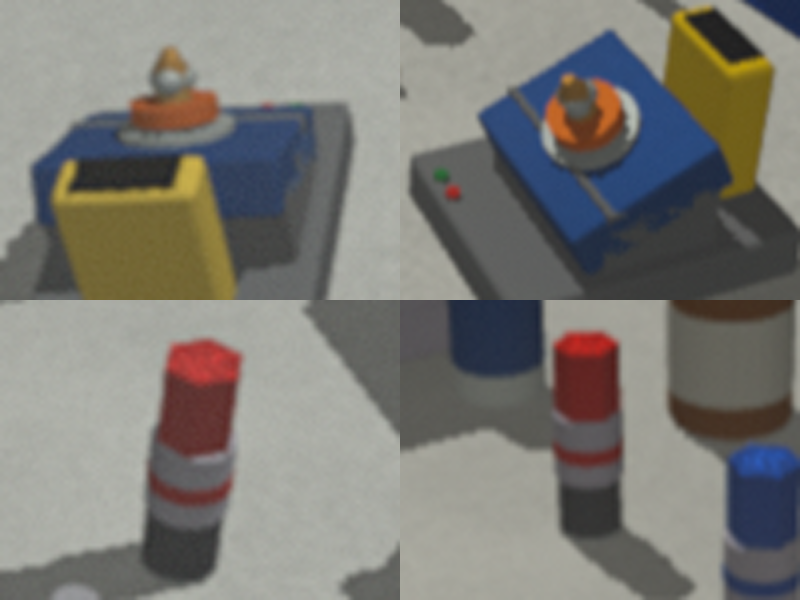

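```bash
cat > h.py <<'E'
import numpy as np
from workcell import viewer
P={c:viewer.camera_params(c) for c in("scene","side")}
def ray(c,u,v):
    p=P[c];f=240/np.tan(np.radians(p["vertical_fov"]/2))
    d=np.array([(u-p["cx"])/f,(v-p["cy"])/f,1]);return -p["R"].T@p["t"],p["R"].T@d
def plane(c,u,v,z):
    o,d=ray(c,u,v);return o+d*(z-o[2])/d[2]
def tri(a,b):
    A=[];B=[]
    for c,q in(("scene",a),("side",b)):
        o,d=ray(c,*q);d/=np.linalg.norm(d);M=np.eye(3)-np.outer(d,d);A.append(M);B.append(M@o)
    A=np.vstack(A);B=np.hstack(B);x=np.linalg.lstsq(A,B,rcond=None)[0];return x,np.linalg.norm(A@x-B)
E
python3 - <<'E'
from h import *
np.set_printoptions(precision=4,suppress=True)
for n,a,b in[("headtop",(395.8,210.2),(296.8,210)),("bottom",(390,260.5),(297.5,256)),("tip",(153,237.3),(401,322.8)),("det",(142.75,268.75),(448.1,312))]:print(n,*tri(a,b))
S=lambda x,y:(110+x/4,225+y/4)
D=lambda x,y:(350+(x-400)*.3,300+y*.3)
k=[plane("scene",*S(*q),.115) for q in[(60,193),(205,190),(192,157),(68,160)]]
print("detS",np.array(k)); d=k[1]-k[0];print(np.degrees(np.arctan2(d[1],d[0])))
k=[plane("side",*D(*q),.115) for q in[(740,72),(772,65),(710,10),(680,15)]]
print("detD",np.array(k))
k=[plane("scene",*S(*q),.03) for q in[(350,104),(325,300)]];d=k[0]-k[1];print("base +y edge",k,np.degrees(np.arctan2(d[1],d[0])))
for n,z,q in(("headS",.13,(395.8,210.2)),):print(plane("scene",*q,z),plane("side",296.8,210,z),plane("scene",390,260.5,0),plane("side",297.5,256,0))
E
```

```text
headtop [0.5338 0.2568 0.1303] 0.0011012376333493707
bottom [ 0.5333  0.2586 -0.0002] 0.00034890643976016883
tip [ 0.4787 -0.2046  0.1107] 0.00210251732709266
det [ 0.5671 -0.2233  0.1121] 0.004467041432985636
detS [[ 0.5723 -0.2492  0.115 ]
 [ 0.5857 -0.1898  0.115 ]
 [ 0.5626 -0.1948  0.115 ]
 [ 0.5513 -0.2467  0.115 ]]
77.34281906614609
detD [[ 0.5502 -0.2531  0.115 ]
 [ 0.5683 -0.2573  0.115 ]
 [ 0.5758 -0.2052  0.115 ]
 [ 0.5589 -0.2002  0.115 ]]
base +y edge [array([ 0.4381, -0.1304,  0.03  ]), array([ 0.577 , -0.1517,  0.03  ])] 171.28443868966954
[0.5324 0.2579 0.13  ] [0.5338 0.2559 0.13  ] [0.5333 0.2587 0.    ] [0.5331 0.2579 0.    ]
```

arm_command:
  plan:
    - {"dp": [-41.8, -20.6, 0]}
    - {"dp": [-41.8, -20.6, 0]}
    - {"dp": [-41.8, -20.6, 0]}
    - {"dp": [-41.8, -20.6, 0]}
    - {"dp": [-41.8, -20.6, 0]}
  grip: -1

```text
invalid input at $.plan[0]: expected keys dp, spin
```

arm_command:
  plan:
    - {"dp": [-41.8, -20.6, 0]}
    - {"dp": [-41.8, -20.6, 0]}
    - {"dp": [-41.8, -20.6, 0]}
    - {"dp": [-41.8, -20.6, 0]}
    - {"dp": [0, 0, 0]}

```text
invalid input at $.plan[0]: expected keys dp, spin
```

```bash
python3 - <<'E'
from workcell import manip, viewer
import cv2
o=manip.get_obs();print(o["clock"],o["position"],o["ee_rot"],o["joint_pos"])
im=viewer.camera("wrist");cv2.imwrite("pics/w1.png",im)
E
```

```text
1.05 [0.20652569 0.58988174 0.40473325] [1.67612774e-01 9.85852908e-01 4.36511541e-05 5.24783073e-06] [-1.25661543  0.3321674  -0.06468121  1.46015147  0.0216072   1.34988057
 -0.08852262]
```

View pics/w1.png

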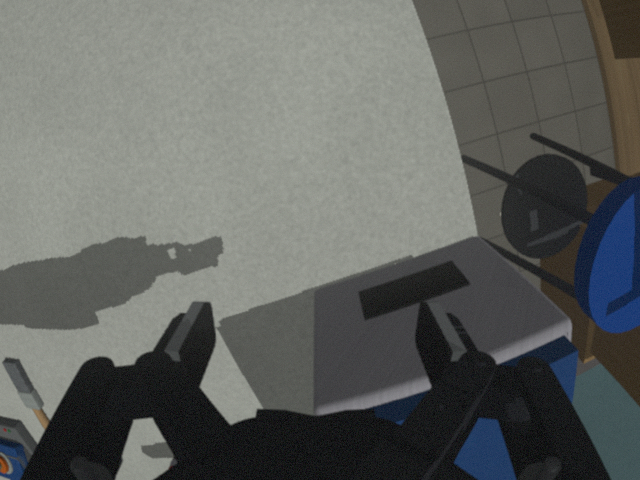

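The calls were refused because every row needs a spin. The wrist view from the start shows the crate under the gripper and nothing touching.

arm_command:
  plan:
    - {"dp": [-41.8, -20.6, 0], "spin": 0}
    - {"dp": [-41.8, -20.6, 0], "spin": 0}
    - {"dp": [-41.8, -20.6, 0], "spin": 0}
    - {"dp": [-41.8, -20.6, 0], "spin": 0}
    - {"dp": [-41.8, -20.6, 0], "spin": 0}
  grip: -1
  newtons: 40

```text
clock: 1.6
position: [0.3708, 0.422, 0.405]
ee_rot: [0.168, 0.986, 0.0, 0.0]
ft_force: [1.2, 0.8, 0.1]
grip_width: 0.998
grasp_force: 0.0
```

arm_command:
  plan:
    - {"dp": [-41.8, -20.6, 0], "spin": 0}
    - {"dp": [-41.8, -20.6, 0], "spin": 0}
    - {"dp": [-41.8, -20.6, 0], "spin": 0}
    - {"dp": [-20, -10, 0], "spin": 0}
    - {"dp": [0, 0, 0], "spin": 0}

```text
clock: 2.1
position: [0.4859, 0.3041, 0.4048]
ee_rot: [0.171, 0.985, -0.0, 0.001]
ft_force: [-0.6, -0.5, -0.4]
grip_width: 1.003
grasp_force: 0.0
```

```bash
python3 - <<'E'
from workcell import manip, viewer
import cv2
o=manip.get_obs();print(o["clock"],o["position"],o["ee_rot"],o["joint_pos"])
im=viewer.camera("wrist");cv2.imwrite("pics/w2.png",im)
E
```

```text
2.1 [0.48587305 0.30411715 0.40484163] [ 1.70786441e-01  9.85307754e-01 -4.31874400e-04  6.59519739e-04] [-0.78998486  0.21449524  0.17560412  1.61305637 -0.03682938  1.31709146
  0.61845156]
```

View pics/w2.png

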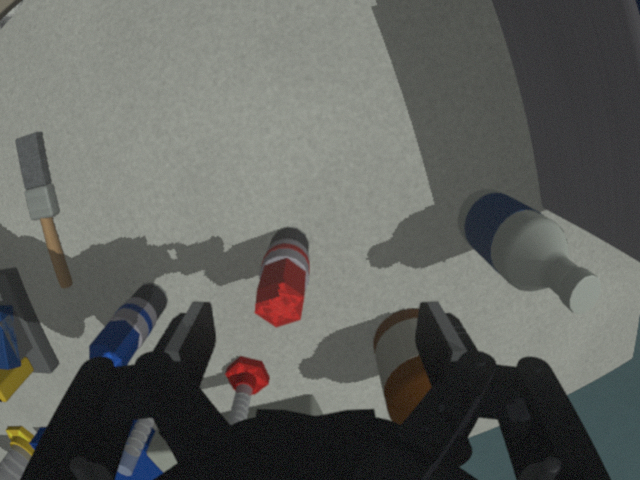

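```bash
python3 - <<'E'
import cv2,numpy as np
a=cv2.imread("pics/w2.png")[270:345,230:330]
cv2.imwrite("pics/w2c.png",cv2.resize(a,(800,600),interpolation=cv2.INTER_CUBIC))
from h import *
for q in [(470,312)]:print(plane("scene",*q,0),plane("side",333,229,0))
print(plane("scene",361,320,0),plane("side",372,262,0))
E
```

```text
[0.70923122 0.35159505 0.        ] [0.69495559 0.34071057 0.        ]
[ 6.76594242e-01  1.45725472e-01 -1.11022302e-16] [0.67768361 0.13274116 0.        ]
```

View pics/w2c.png

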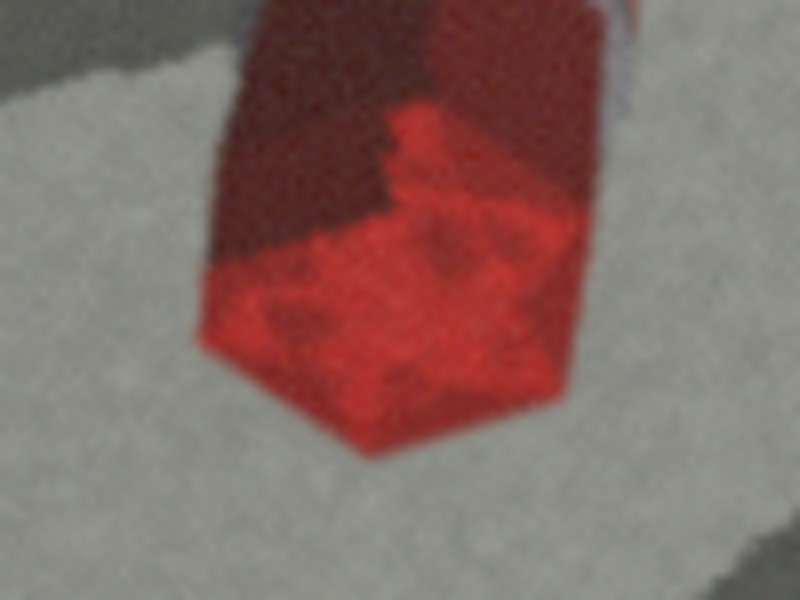

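```bash
cat >> h.py <<'E'
from scipy.spatial.transform import Rotation as Rot
W=viewer.camera_params("wrist")
def wplane(pos,q,u,v,z):
    f=240/np.tan(np.radians(W["vertical_fov"]/2));a=np.array([u-W["cx"],v-W["cy"]]);r=np.linalg.norm(a);t=r/f
    d=np.r_[a/r*np.sin(t),np.cos(t)];T=W["T_tool_cam"];R=Rot.from_quat(q).as_matrix()
    o=R@T[:3,3]+pos;d=R@T[:3,:3]@d;return o+d*(z-o[2])/d[2]
E
python3 - <<'E'
from h import *
p=[0.48587305,0.30411715,0.40484163];q=[0.170786441,0.985307754,-0.000431874400,0.000659519739]
k=np.array([wplane(p,q,230+x/8,270+y/8,.127) for x,y in[(200,345),(370,458),(565,400),(590,210),(430,105),(215,255)]])
print(k.round(4));e=np.diff(np.vstack([k,k[:1]]),axis=0)
print(np.linalg.norm(e,axis=1),np.degrees(np.arctan2(e[:,1],e[:,0]))%60,k.mean(0))
x=Rot.from_quat(q).as_matrix();print(x)
E
```

```text
[[0.5358 0.2381 0.127 ]
 [0.5533 0.249  0.127 ]
 [0.5531 0.2697 0.127 ]
 [0.534  0.2794 0.127 ]
 [0.5187 0.2692 0.127 ]
 [0.527  0.2436 0.127 ]]
[0.02057556 0.02071562 0.0214782  0.01840648 0.02691693 0.01043294] [31.76581304 30.51893853 33.07235721 33.55313263 48.00055186 28.18139937] [0.53698655 0.25818931 0.127     ]
[[-9.41663113e-01  3.36554979e-01  1.15214324e-03]
 [ 3.36553840e-01  9.41663610e-01 -1.07633245e-03]
 [-1.44717641e-03 -6.25784332e-04 -9.99998757e-01]]
```

arm_command:
  plan:
    - {"dp": [-30, -14, 0], "spin": 0}
    - {"dp": [-31, -13, 0], "spin": 0}
    - {"dp": [0, 0, 20], "spin": 0.075}
    - {"dp": [0, 0, 20], "spin": 0.075}
    - {"dp": [0, 0, 0], "spin": 0}

```text
clock: 2.65
position: [0.5305, 0.2633, 0.3621]
ee_rot: [0.241, 0.971, -0.001, -0.002]
ft_force: [-0.3, 0.1, -0.4]
grip_width: 1.0
grasp_force: 0.0
```

arm_command:
  plan:
    - {"dp": [0, 0, 0], "spin": 0}
    - {"dp": [-5, -3, 32], "spin": 0}
    - {"dp": [0, 0, 33], "spin": 0}
    - {"dp": [0, 0, 32], "spin": 0}
    - {"dp": [0, 0, 0], "spin": 0}

```text
clock: 3.15
position: [0.5335, 0.2575, 0.265]
ee_rot: [0.24, 0.971, -0.002, -0.002]
ft_force: [-1.0, -1.1, -0.3]
grip_width: 1.001
grasp_force: 0.0
```

arm_command:
  plan:
    - {"dp": [0, 0, 0], "spin": 0}
    - {"dp": [0, 0, 0], "spin": 0}
    - {"dp": [0, 0, 0], "spin": 0}
    - {"dp": [0, 0, 0], "spin": 0}
    - {"dp": [0, 0, 0], "spin": 0}
  grip: 1
  newtons: 40

```text
clock: 3.65
position: [0.5354, 0.2573, 0.2695]
ee_rot: [0.241, 0.971, 0.001, 0.001]
ft_force: [-1.1, -0.7, 6.4]
grip_width: 0.419
grasp_force: 39.3
```

arm_command:
  plan:
    - {"dp": [0, 0, -40], "spin": 0}
    - {"dp": [0, 0, -50], "spin": 0}
    - {"dp": [0, 0, -50], "spin": 0}
    - {"dp": [0, 0, -15], "spin": 0}
    - {"dp": [0, 0, 0], "spin": 0}

```text
clock: 4.15
position: [0.5352, 0.2572, 0.4257]
ee_rot: [0.241, 0.971, 0.002, 0.002]
ft_force: [0.3, -0.3, -4.1]
grip_width: 0.414
grasp_force: 41.7
```

arm_command:
  plan:
    - {"dp": [0, 0, -8], "spin": -0.1}
    - {"dp": [0, 0, -8], "spin": -0.1}
    - {"dp": [0, 0, -4], "spin": -0.095}
    - {"dp": [-3, -30, 0], "spin": 0}
    - {"dp": [-3, -44, 0], "spin": 0}

```text
clock: 4.65
position: [0.526, 0.1849, 0.4397]
ee_rot: [0.093, 0.996, -0.001, -0.002]
ft_force: [0.9, -1.5, -1.5]
grip_width: 0.414
grasp_force: 41.6
```

arm_command:
  plan:
    - {"dp": [-3, -44, 0], "spin": 0}
    - {"dp": [-3, -44, 0], "spin": 0}
    - {"dp": [-3, -44, 0], "spin": 0}
    - {"dp": [-3, -44, 0], "spin": 0}
    - {"dp": [-3, -44, 0], "spin": 0}

```text
clock: 5.15
position: [0.4985, -0.037, 0.4404]
ee_rot: [0.096, 0.995, -0.0, -0.002]
ft_force: [0.0, 0.9, -2.8]
grip_width: 0.41
grasp_force: 41.6
```

arm_command:
  plan:
    - {"dp": [-3, -44, 0], "spin": 0}
    - {"dp": [-3, -44, 0], "spin": 0}
    - {"dp": [-3, -30, 0], "spin": 0}
    - {"dp": [0, 0, 0], "spin": 0}
    - {"dp": [0, 0, 0], "spin": 0}

```text
clock: 5.65
position: [0.4855, -0.1531, 0.4408]
ee_rot: [0.096, 0.995, 0.0, -0.001]
ft_force: [0.5, 0.1, -2.7]
grip_width: 0.415
grasp_force: 41.7
```

arm_command:
  plan:
    - {"dp": [-2, -26, 0], "spin": 0}
    - {"dp": [-2, -26, 0], "spin": 0}
    - {"dp": [0, 0, 15], "spin": 0}
    - {"dp": [0, 0, 0], "spin": 0}
    - {"dp": [0, 0, 0], "spin": 0}

```text
clock: 6.15
position: [0.4802, -0.2032, 0.4269]
ee_rot: [0.095, 0.996, 0.0, -0.001]
ft_force: [0.4, 0.4, -2.4]
grip_width: 0.413
grasp_force: 41.5
```

```bash
python3 - <<'E'
from workcell import manip, viewer
import cv2,numpy as np
o=manip.get_obs();print(o["clock"],o["position"],o["ee_rot"],o["joint_pos"])
a=viewer.camera("scene");b=viewer.camera("side");cv2.imwrite("pics/s2.png",a);cv2.imwrite("pics/d2.png",b)
z=lambda im,x,y:cv2.resize(im[y:y+150,x:x+100],(400,600),interpolation=cv2.INTER_CUBIC)
cv2.imwrite("pics/c2.png",np.hstack([z(a,105,145),z(b,350,210)]))
E
```

```text
6.15 [ 0.48024098 -0.20317178  0.42693853] [ 9.45601828e-02  9.95518672e-01  3.23394142e-04 -9.16557288e-04] [-0.22817087  0.08428132  0.57918254  1.72609704 -0.04743919  1.34709231
  1.74139792]
```

View pics/c2.png

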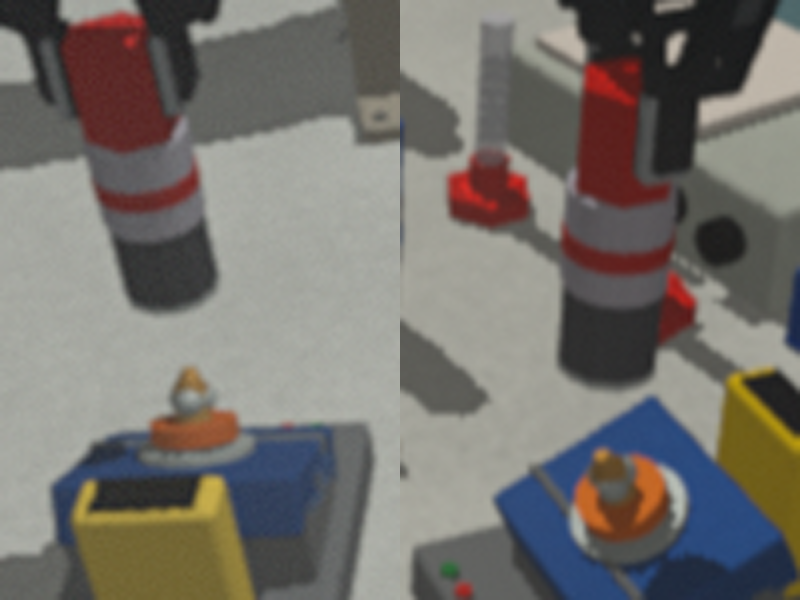

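```bash
python3 - <<'E'
from h import *
np.set_printoptions(precision=4,suppress=True)
S=lambda x,y:(105+x/4,145+y/4)
D=lambda x,y:(350+(x-400)/4,210+y/4)
for n,a,b in[("mouth",(173,288),(608,365)),("tip",(190,371),(602,454)),("top",(106,28),(612,72)),("sleeve",(195,425),(620,497)),("ring",(195,443),(629,513))]:print(n,*tri(S(*a),D(*b)))
E
```

```text
mouth [ 0.4765 -0.2043  0.1559] 0.002299629672458177
tip [ 0.4778 -0.2053  0.1096] 0.0012638291597046338
top [ 0.4708 -0.2023  0.2887] 0.0033399532528493384
sleeve [ 0.4874 -0.2082  0.0848] 0.0018080303804285593
ring [ 0.4909 -0.2103  0.0764] 0.0026661634687807838
```

The gripper holds the head well. The mouth is at (0.477, -0.204, 0.157), right above the tip at (0.478, -0.205, 0.111). I'll pre-tilt the canister by pushing its coupler against the fixed front edge of the dock's base, then spin it half a turn. First I need to locate that edge.

```bash
python3 - <<'E'
from h import *
np.set_printoptions(precision=4,suppress=True)
tip=np.array([.478,-.205]);ex=np.array([np.cos(np.radians(-11)),np.sin(np.radians(-11))]);ey=np.array([-ex[1],ex[0]])
S=lambda x,y:(110+x/4,225+y/4)
D=lambda x,y:(350+(x-400)*.3,300+y*.3)
for n,k in(("S far+y",plane("scene",*S(351,104),.03)),("D far+y",plane("side",*D(412,155),.03)),("D near",plane("side",374,387,.03)),("D near2",plane("side",386,391,.03))):
    print(n,k,(k[:2]-tip)@ex,(k[:2]-tip)@ey)
import cv2
a=cv2.imread("pics/d2.png")[320:410,340:480];b=cv2.imread("pics/s2.png")[225:330,105:215]
cv2.imwrite("pics/c3.png",np.hstack([cv2.resize(a,(420,330)),cv2.resize(b,(346,330))]))
E
```

```text
S far+y [ 0.4383 -0.1299  0.03  ] -0.05333028622337752 0.06613867218250308
D far+y [ 0.4322 -0.1372  0.03  ] -0.05791890615041985 0.057830066490014334
D near [ 0.4026 -0.2386  0.03  ] -0.06763842915164844 -0.04738725678112327
D near2 [ 0.4139 -0.2561  0.03  ] -0.053174227938988086 -0.06238025484939702
```

View pics/c3.png

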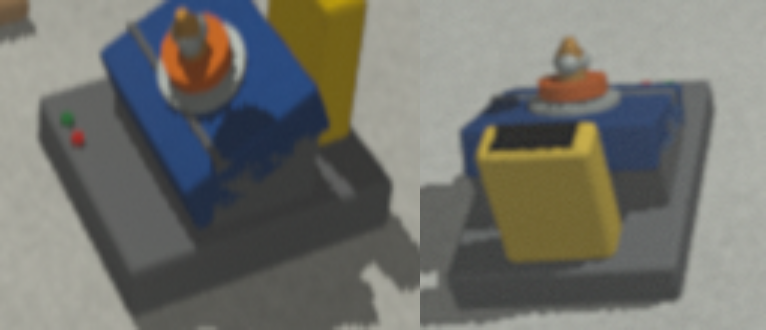

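arm_command:
  plan:
    - {"dp": [30, -14, 0], "spin": 0}
    - {"dp": [30, -13, 0], "spin": 0}
    - {"dp": [30, -13, 0], "spin": 0}
    - {"dp": [0, 0, 35], "spin": 0}
    - {"dp": [0, 0, 0], "spin": 0}
  newtons: 20

```text
clock: 6.75
position: [0.3827, -0.2261, 0.3906]
ee_rot: [0.096, 0.995, 0.001, -0.001]
ft_force: [0.3, 0.9, -2.7]
grip_width: 0.418
grasp_force: 41.0
```

arm_command:
  plan:
    - {"dp": [0, 0, 35], "spin": 0}
    - {"dp": [0, 0, 35], "spin": 0}
    - {"dp": [0, 0, 35], "spin": 0}
    - {"dp": [0, 0, 0], "spin": 0}
    - {"dp": [0, 0, 0], "spin": 0}

```text
clock: 7.25
position: [0.3848, -0.2268, 0.289]
ee_rot: [0.095, 0.995, -0.0, -0.0]
ft_force: [0.2, 0.6, -1.9]
grip_width: 0.415
grasp_force: 41.0
```

arm_command:
  plan:
    - {"dp": [0, 0, 11], "spin": 0}
    - {"dp": [-6, 0, 0], "spin": 0}
    - {"dp": [-6, 0, 0], "spin": 0}
    - {"dp": [0, 0, 0], "spin": 0}
  grip: 1
  newtons: 20

```text
clock: 7.65
position: [0.3965, -0.2293, 0.2772]
ee_rot: [0.096, 0.995, -0.0, 0.0]
ft_force: [-0.1, -0.3, -2.8]
grip_width: 0.416
grasp_force: 40.7
```

arm_command:
  plan:
    - {"dp": [-4, 0, 0], "spin": 0}
    - {"dp": [-4, 0, 0], "spin": 0}
    - {"dp": [-4, 0, 0], "spin": 0}
    - {"dp": [0, 0, 0], "spin": 0}

```text
clock: 8.05
position: [0.4073, -0.2317, 0.2766]
ee_rot: [0.096, 0.995, -0.0, -0.001]
ft_force: [-3.9, -0.5, 1.4]
grip_width: 0.415
grasp_force: 40.7
```

arm_command:
  plan:
    - {"dp": [-5, 0, 0], "spin": 0}
    - {"dp": [-5, 0, 0], "spin": 0}
    - {"dp": [-5, 0, 0], "spin": 0}
    - {"dp": [0, 0, 0], "spin": 0}

```text
clock: 8.45
position: [0.4221, -0.2344, 0.2764]
ee_rot: [0.096, 0.995, -0.0, -0.001]
ft_force: [-4.1, -0.6, -0.8]
grip_width: 0.419
grasp_force: 41.0
```

```bash
python3 - <<'E'
from workcell import manip, viewer
import cv2,numpy as np
o=manip.get_obs();print(o["clock"],o["position"],o["ft_force"])
a=viewer.camera("scene");b=viewer.camera("side");cv2.imwrite("pics/s3.png",a);cv2.imwrite("pics/d3.png",b)
z=lambda im,x,y:cv2.resize(im[y:y+150,x:x+100],(400,600),interpolation=cv2.INTER_CUBIC)
cv2.imwrite("pics/c4.png",np.hstack([z(a,100,150),z(b,320,270)]))
E
```

```text
8.45 [ 0.42205373 -0.23437608  0.27636637] [-4.09495316 -0.61395978 -0.82920151]
```

View pics/c4.png

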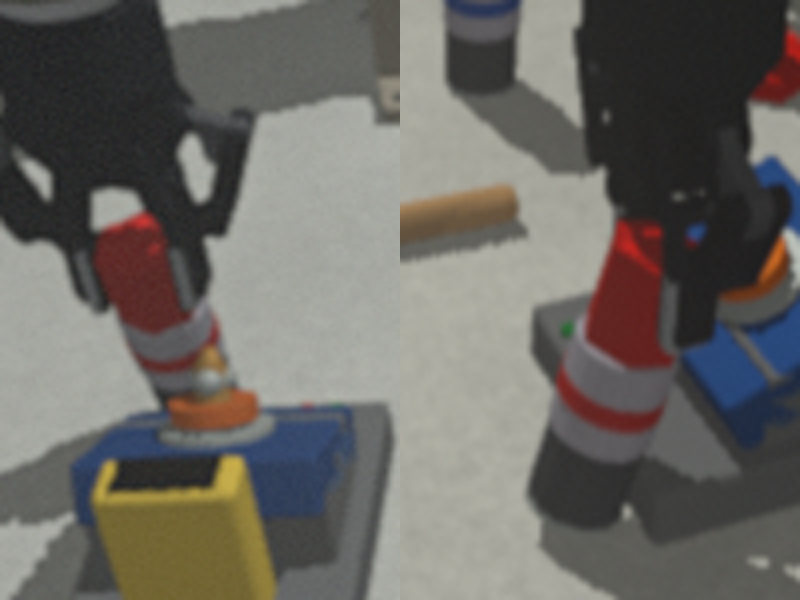

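```bash
python3 - <<'E'
from h import *
np.set_printoptions(precision=4,suppress=True)
P=np.array([.42205,-.23438,.1214]);ex=np.array([np.cos(np.radians(-11)),np.sin(np.radians(-11)),0])
for v in(390,395,398):
  o,d=ray("side",365.75,v);d/=np.linalg.norm(d)
  # intersect with vertical plane through P containing ex
  n=np.cross(ex,[0,0,1]);m=o+d*((P-o)@n)/(d@n);w=P-m
  print(m,np.linalg.norm(w),np.degrees(np.arctan2(w@ex,w[2])))
# kinematic: tilt vs contact
E
```

```text
[ 0.3934 -0.2288  0.0197] 0.1057983978719735 16.01215967075364
[ 0.3939 -0.2289  0.0081] 0.1168636854802822 14.18932711428047
[ 0.3942 -0.229   0.0011] 0.12362706405762523 13.242917198862438
```

The canister pivots smoothly in the pads against a steady 4 N and is now at about 15°. About 17 mm more gives 25°.

arm_command:
  plan:
    - {"dp": [-6, 0, 0], "spin": 0}
    - {"dp": [-6, 0, 0], "spin": 0}
    - {"dp": [-5.5, 0, 0], "spin": 0}
    - {"dp": [0, 0, 0], "spin": 0}

```text
clock: 8.95
position: [0.4394, -0.2374, 0.2764]
ee_rot: [0.096, 0.995, 0.0, -0.0]
ft_force: [-3.8, 1.1, -2.6]
grip_width: 0.413
grasp_force: 41.4
```

arm_command:
  plan:
    - {"dp": [10, 0, 0], "spin": 0}
    - {"dp": [30, 0, -20], "spin": 0}
    - {"dp": [30, 0, -50], "spin": 0}
    - {"dp": [0, 0, -50], "spin": 0}
    - {"dp": [0, 0, -40], "spin": 0}

```text
clock: 9.45
position: [0.3734, -0.2255, 0.4325]
ee_rot: [0.096, 0.995, 0.001, 0.003]
ft_force: [1.9, 0.1, -3.0]
grip_width: 0.413
grasp_force: 41.5
```

arm_command:
  plan:
    - {"dp": [0, 0, 0], "spin": 0.149}
    - {"dp": [0, 0, 0], "spin": 0.149}
    - {"dp": [0, 0, 0], "spin": 0.149}
    - {"dp": [0, 0, 0], "spin": 0.149}
    - {"dp": [0, 0, 0], "spin": 0.149}

```text
clock: 9.95
position: [0.3742, -0.2253, 0.4299]
ee_rot: [0.454, 0.891, 0.001, 0.001]
ft_force: [0.4, 0.2, -3.4]
grip_width: 0.411
grasp_force: 41.4
```

arm_command:
  plan:
    - {"dp": [0, 0, 0], "spin": 0.149}
    - {"dp": [0, 0, 0], "spin": 0.149}
    - {"dp": [0, 0, 0], "spin": 0.149}
    - {"dp": [0, 0, 0], "spin": 0.149}
    - {"dp": [0, 0, 0], "spin": 0.149}

```text
clock: 10.45
position: [0.3742, -0.2253, 0.4299]
ee_rot: [0.747, 0.664, 0.001, 0.001]
ft_force: [-0.6, 0.5, -2.6]
grip_width: 0.417
grasp_force: 41.4
```

arm_command:
  plan:
    - {"dp": [0, 0, 0], "spin": 0.149}
    - {"dp": [0, 0, 0], "spin": 0.149}
    - {"dp": [0, 0, 0], "spin": 0.149}
    - {"dp": [0, 0, 0], "spin": 0.149}
    - {"dp": [0, 0, 0], "spin": 0.149}

```text
clock: 10.95
position: [0.3742, -0.2252, 0.4299]
ee_rot: [0.938, 0.347, 0.001, 0.001]
ft_force: [0.1, -0.6, -1.8]
grip_width: 0.416
grasp_force: 41.4
```

arm_command:
  plan:
    - {"dp": [0, 0, 0], "spin": 0.149}
    - {"dp": [0, 0, 0], "spin": 0.149}
    - {"dp": [0, 0, 0], "spin": 0.149}
    - {"dp": [0, 0, 0], "spin": 0.149}
    - {"dp": [0, 0, 0], "spin": 0.149}

```text
clock: 11.45
position: [0.3742, -0.2252, 0.43]
ee_rot: [1.0, -0.018, 0.001, 0.0]
ft_force: [-0.2, 0.3, -1.4]
grip_width: 0.419
grasp_force: 41.4
```

arm_command:
  plan:
    - {"dp": [0, 0, 0], "spin": 0.149}
    - {"dp": [0, 0, 0], "spin": 0}
    - {"dp": [0, 0, 0], "spin": 0}

```text
clock: 11.75
position: [0.3744, -0.2252, 0.4298]
ee_rot: [0.996, -0.087, 0.001, 0.0]
ft_force: [-0.1, 0.1, -3.1]
grip_width: 0.417
grasp_force: 41.4
```

arm_command:
  plan:
    - {"dp": [17, -19, 0], "spin": 0}
    - {"dp": [16, -19, 0], "spin": 0}
    - {"dp": [0, 0, 23], "spin": 0}
    - {"dp": [0, 0, 0], "spin": 0}
    - {"dp": [0, 0, 0], "spin": 0}

```text
clock: 12.25
position: [0.4137, -0.1939, 0.4068]
ee_rot: [0.996, -0.089, -0.0, 0.0]
ft_force: [-1.2, 0.2, -1.8]
grip_width: 0.416
grasp_force: 41.2
```

```bash
python3 - <<'E'
from workcell import manip, viewer
import cv2,numpy as np
o=manip.get_obs();print(o["clock"],o["position"],o["ee_rot"],o["joint_pos"])
a=viewer.camera("scene");b=viewer.camera("side");cv2.imwrite("pics/s4.png",a);cv2.imwrite("pics/d4.png",b)
z=lambda im,x,y:cv2.resize(im[y:y+120,x:x+80],(400,600),interpolation=cv2.INTER_CUBIC)
cv2.imwrite("pics/c5.png",np.hstack([z(a,110,150),z(b,350,225)]))
E
```

```text
12.25 [ 0.41367806 -0.19392559  0.40678599] [ 9.96060955e-01 -8.86708106e-02 -2.47217391e-04  5.41309897e-06] [-0.00301528 -0.06050425  0.33063496  1.89450563  0.02047885  1.30485269
 -1.42670583]
```

View pics/c5.png

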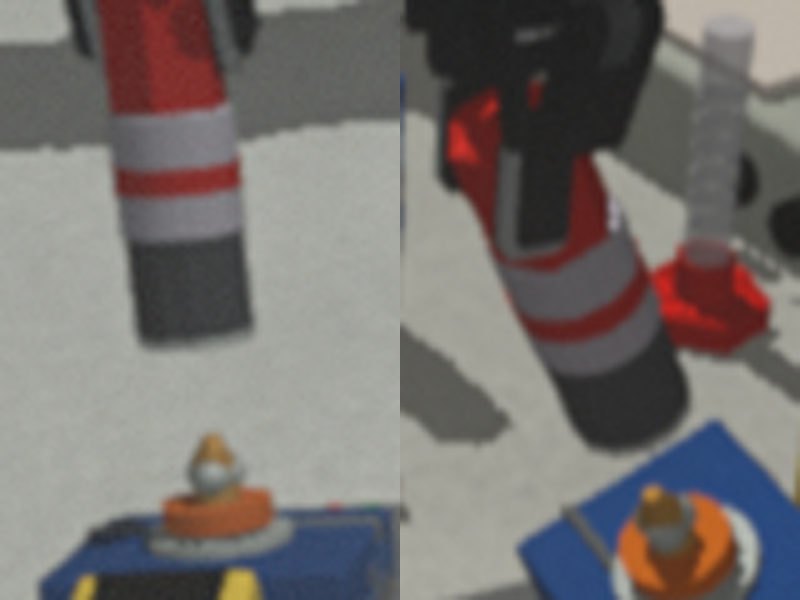

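```bash
cat > pred.py <<'E'
from h import *
np.set_printoptions(precision=1,suppress=True)
def proj(c,X):
    p=P[c];f=240/np.tan(np.radians(p["vertical_fov"]/2));q=np.atleast_2d(X)@p["R"].T+p["t"]
    uv=q[:,:2]/q[:,2:]*f+[p["cx"],p["cy"]]
    return (uv-[110,150])*5 if c=="scene" else (uv-[350,225])*5+[400,0]
PV=np.array([.4137,-.1939,.2518]);ph=np.linspace(0,2*np.pi,361)
for th in(20,23,25,27):
  a=np.radians(th);y=np.radians(-10);ex=np.array([np.cos(y),np.sin(y),0]);ey=np.array([-ex[1],ex[0],0])
  n=-np.sin(a)*ex+[0,0,np.cos(a)];u=np.cross(ey,n)
  for c in("scene","side"):
    for h,r in((0,.020),(.04,.022),(.085,.022)):
      q=proj(c,PV-(.1145-h)*n+r*(np.outer(np.cos(ph),u)+np.outer(np.sin(ph),ey)))
      print(th,c,h,"L",q[q[:,0].argmin()],"R",q[q[:,0].argmax()],"low",q[q[:,1].argmax()])
for c in P:print("tip",c,proj(c,[.478,-.205,.1115]))
E
python3 pred.py; python3 - <<'E'
from h import *
S=lambda x,y:(110+x/5,150+y/5)
D=lambda x,y:(350+(x-400)/5,225+y/5)
for a,b in[((212,433),(652,489)),((212,436),(652,492))]:print(*tri(S(*a),D(*b)))
E
```

```text
20 scene 0 L [148.1 330.6] R [260.5 319.4] low [183.2 339.9]
20 scene 0.04 L [127.5 226. ] R [253.1 215. ] low [165.4 234.8]
20 scene 0.085 L [110.2 104.3] R [238.   94.6] low [147.4 111.1]
20 side 0 L [529.9 434.4] R [648.9 415.4] low [576.6 469.5]
20 side 0.04 L [492.  350.7] R [626.2 327.1] low [542.8 387.3]
20 side 0.085 L [453.8 248.6] R [591.8 221.6] low [504.  283.5]
23 scene 0 L [143.8 334.2] R [257.1 323.9] low [176.9 341.4]
23 scene 0.04 L [124.5 227.7] R [250.8 217.8] low [160.2 234. ]
23 scene 0.085 L [108.9 104.2] R [237.1  95.8] low [141.7 108.7]
23 side 0 L [546.  426.4] R [663.7 405.1] low [590.9 461.6]
23 side 0.04 L [503.2 346.1] R [635.8 319.6] low [551.8 382.8]
23 side 0.085 L [459.  248.5] R [595.2 217.6] low [505.6 282.9]
25 scene 0 L [140.8 336. ] R [254.8 326.4] low [172.1 341.9]
25 scene 0.04 L [122.5 228.4] R [249.3 219.2] low [155.  233.2]
25 scene 0.085 L [108. 104.] R [236.5  96.6] low [136.8 107. ]
25 side 0 L [556.7 421.3] R [673.3 398.2] low [600.6 456. ]
25 side 0.04 L [510.6 342.4] R [642.  313.9] low [558.1 379.6]
25 side 0.085 L [462.4 247.5] R [597.3 214.4] low [507.9 282.4]
27 scene 0 L [137.8 337.5] R [252.3 328.7] low [167.2 342. ]
27 scene 0.04 L [120.4 228.8] R [247.7 220.6] low [149.  232.2]
27 scene 0.085 L [107.1 103.8] R [235.9  97.3] low [127.7 105.2]
27 side 0 L [567.2 415. ] R [682.8 390.3] low [610.2 450.1]
27 side 0.04 L [518.  339.4] R [648.1 308. ] low [563.3 376.2]
27 side 0.085 L [466.  247.1] R [599.4 211.9] low [510.2 281.8]
tip scene [[210.6 436.7]]
tip side [[650.6 485.7]]
[ 0.47709503 -0.20531791  0.11157738] 0.0016495479131739199
[ 0.4771701  -0.20549269  0.11032131] 0.0015175836554053657
```

```bash
python3 - <<'E'
import cv2,numpy as np
np.set_printoptions(linewidth=200)
d=cv2.imread("pics/d4.png");s=cv2.imread("pics/s4.png")
g=d.max(2)
print("side cols 375-415, rows 292..318/2")
for r in range(280,318,2):print(r,g[r,374:414:1])
g=s.max(2)
print("scene cols 132-164")
for r in range(198,224,2):print(r,g[r,132:164])
E
```

```text
side cols 375-415, rows 292..318/2
280 [ 86  86  87  87  88  89  90  90  90  88  90  89  88  88  87  88  89  88  87  88  87  86  88  88  88 106 143 170 181 170 142 105  89  90  94  96  98  97  97  97]
282 [ 83  84  83  86  87  86  87  88  89  88  89  89  89  88  88  87  89  89  87  88  88  91  91  92  88  89 115 160 189 195 158 110  90  90  94  96  97  97  96  95]
284 [ 82  83  83  84  86  86  87  88  88  88  88  89  89  88  89  88  87  89  90  93  93  94  93  94  87  82  85 119 160 174 162 134 109  93  93  94  96  97  97  96]
286 [ 80  82  83  84  86  86  88  88  88  89  89  89  89  89  90  90  91  93  95  96  94  95  93  91  87  82  81 103 163 194 198 196 181 159 151 117  94  92  91  92]
288 [ 88  83  83  86  87  85  87  89  89  89  90  92  93  93  94  96  96  97  96  95  95  92  88  86  86  85  81  81 105 136 148 150 150 157 162 149 128 119 117 100]
290 [117  91  85  87  89  91  91  93  94  93  95  95  95  96  96  95  96  96  94  90  90  88  87  87  86  85  81  67  55  76  92 100 101 103 106 111 115 121 125 124]
292 [151 116  87  84  87  89  91  91  93  94  94  95  94  94  93  92 
[... 3149 characters left out ...]
4  66  62  74 119 156 167 169]
214 [170 172 171 168 139  93  56  54  55  55  55  62  61  65  60  63  63  65  65  67  65  68  66  64  62  64  66  72 107 150 165 167]
216 [167 169 168 168 148 110  66  54  56  57  54  60  61  63  62  62  62  66  68  70  70  73  77  83  92 101 108 112 132 156 165 167]
218 [167 167 169 171 170 139 105  90  87  81  83  90  97  97  97  96  99 108 116 120 124 129 134 133 139 145 148 155 160 167 168 168]
220 [166 169 169 173 170 166 158 149 145 145 142 146 149 152 155 154 151 154 156 158 157 161 164 166 167 167 168 166 166 164 164 164]
222 [170 170 167 168 165 169 165 166 165 167 169 172 170 169 171 170 173 169 169 169 167 166 167 169 167 165 166 167 165 164 165 162]
```

```bash
cat > fit.py <<'E'
from h import *
import cv2
from scipy.optimize import least_squares
np.set_printoptions(precision=4,suppress=True)
ph=np.linspace(0,2*np.pi,721);y=np.radians(-10);ex=np.array([np.cos(y),np.sin(y),0]);ey=np.array([-ex[1],ex[0],0])
def pr(c,X):
    p=P[c];f=240/np.tan(np.radians(p["vertical_fov"]/2));q=X@p["R"].T+p["t"];return q[:,:2]/q[:,2:]*f+[p["cx"],p["cy"]]
def axis(a):return -np.sin(a)*ex+[0,0,np.cos(a)]
def ring(v,h,r):
    n=axis(v[3]);return v[:3]+h*n+r*(np.outer(np.cos(ph),np.cross(ey,n))+np.outer(np.sin(ph),ey))
def edges(c,v,h0,h1,r,rows):
    H=cv2.convexHull(np.vstack([pr(c,ring(v,h0,r)),pr(c,ring(v,h1,r))]).astype(np.float32))[:,0]
    H=np.vstack([H,H[:1]]);out=[]
    for w in rows:
        xs=[a[0]+(b[0]-a[0])*(w-a[1])/(b[1]-a[1]) for a,b in zip(H[:-1],H[1:]) if (a[1]-w)*(b[1]-w)<0]
        out.append((min(xs),max(xs)) if xs else (0,0))
    return np.array(out)
def low(c,v):return pr(c,ring(v,0,.02))[:,1].max()
def res(v):
    e=[]
    E=edges("side",v,0,.04,.02,[302,304,306,308,310]);e+=list(E[:,0]-[380.5,381.3,382.2,383,384])
    E=edges("side",v,0,.04,.02,[298,300,302]);e+=list(E[:,1]-[406,406.8,407.3])
    E=edges("side",v,.04,.085,.022,[290,292,294]);e+=list(E[:,0]-[374.4,375.3,376.3])
    E=edges("scene",v,0,.04,.02,[202,206,210]);e+=list((E-[[135.5,158.6],[135.8,159.1],[136.5,159.5]]).ravel())
    e+=[low("side",v)-315,low("scene",v)-218.7]*2
    return e
s=least_squares(res,[.4614,-.2021,.148,.43],diff_step=1e-4,x_scale=[.01,.01,.01,.1])
v=s.x;print("mouth",v[:3],"tilt",np.degrees(v[3]),"rms px",np.sqrt(np.mean(s.fun**2)),s.fun)
tip=np.array([.4775,-.205,.1115]);n=axis(np.radians(25));d=tip-v[:3]
print("tip-mouth: along",d@n,"across x",d@np.cross(ey,n),"y",d@ey)
E
python3 fit.py
```

```text
mouth [ 0.4652 -0.2035  0.1503] tilt 22.47609076293 rms px 0.3117734401361617 [ 0.1815  0.2297  0.1779  0.2262  0.0768 -0.4124 -0.4541 -0.265  -0.1718
 -0.2191 -0.3532 -0.3278 -0.0853 -0.1095 -0.1196 -0.2912 -0.0539 -0.5564
  0.4302 -0.5564  0.4302]
tip-mouth: along -0.040436050187107477 across x -0.005147850103763997 y 0.0006611350054846836
```

The silhouette fit has a 0.3 px rms. The mouth is at (0.465, -0.2035, 0.150) with a tilt of 22.5°, 40 mm before the tip and 5 mm off to +x. I'll correct that and approach along the axis.

arm_command:
  plan:
    - {"dp": [2, 0, 10], "spin": 0}
    - {"dp": [2.5, -0.7, 10], "spin": 0}
    - {"dp": [3, 0, 8], "spin": 0}
    - {"dp": [0, 0, 0], "spin": 0}
    - {"dp": [0, 0, 0], "spin": 0}

```text
clock: 12.85
position: [0.4216, -0.1943, 0.3783]
ee_rot: [0.996, -0.089, -0.0, -0.0]
ft_force: [0.9, -0.9, -3.2]
grip_width: 0.418
grasp_force: 41.4
```

arm_command:
  plan:
    - {"dp": [2.1, 0, 4.5], "spin": 0}
    - {"dp": [2.1, 0, 4.5], "spin": 0}
    - {"dp": [2.1, 0, 4.5], "spin": 0}
    - {"dp": [0, 0, 0], "spin": 0}
    - {"dp": [0, 0, 0], "spin": 0}

```text
clock: 13.35
position: [0.4278, -0.1954, 0.3649]
ee_rot: [0.996, -0.09, -0.0, -0.0]
ft_force: [-0.0, -0.7, -2.9]
grip_width: 0.419
grasp_force: 41.4
```

arm_command:
  plan:
    - {"dp": [1.2, 0, 2.7], "spin": 0}
    - {"dp": [1.2, 0, 2.7], "spin": 0}
    - {"dp": [0, 0, 0], "spin": 0}
    - {"dp": [0, 0, 0], "spin": 0}

```text
clock: 13.75
position: [0.4299, -0.1962, 0.3596]
ee_rot: [0.996, -0.09, -0.0, 0.0]
ft_force: [-2.9, -2.7, 0.0]
grip_width: 0.417
grasp_force: 41.7
```

```bash
python3 - <<'E'
from workcell import manip, viewer
import cv2,numpy as np
np.set_printoptions(linewidth=220)
print(manip.get_obs()["ft_force"])
a=viewer.camera("scene");b=viewer.camera("side");cv2.imwrite("pics/s5.png",a);cv2.imwrite("pics/d5.png",b)
g=b.max(2)
for r in range(302,340,3):print(r,g[r,374:416])
g=a.max(2)
for r in range(212,250,3):print(r,g[r,132:170])
E
```

```text
[-2.91059956 -2.68409417  0.04566657]
302 [165 162 138 101  83  83  85  86  87  87  87  87  89  93  93  89  89  89  88  88  89  88  88  88  86  87  87  86  84  87  87 107 150 164 163 164 163 161 161 161 159 162]
305 [162 163 162 151 117  87  80  82  84  85  85  86  86  88  88  89  88  88  89  90  87  88  88  89  88  87  87  89  90  91  89  86  99 140 160 163 161 161 162 160 160 162]
308 [163 166 165 166 158 120  88  80  83  83  83  85  87  89  87  89  88  88  88  88  89  88  88  89  92  93  93  95  94  91  89  83  80 102 149 165 160 148 145 143 149 160]
311 [162 164 165 164 164 159 136 101  84  86  86  87  88  89  89  90  90  92  92  94  95  96  96  97  97  96  95  93  88  87  85  84  81  76  83 114 122 124 122 122 121 126]
314 [160 162 161 163 163 161 159 151 116  90  84  87  90  91  92  93  94  94  95  94  94  94  94  92  91  88  88  89  87  87  86  83  68  50  41  62 102 121 124 123 122 122]
317 [161 160 159 159 160 162 164 165 160 137 100  82  82  84  85  86  86  88  88  89  89  88  89  89  89  89  89  88  85  78  64  49  45  43  43  43  57  94 119 126 126 125]
320 [165 162 162 1
[... 2553 characters left out ...]
 67  68  68  68  64  65  66  68  63  69 101 145 164 170 171 168 168]
239 [170 170 170 168 166 170 169 168 141  92  59  53  58  55  56  61  64  61  63  60  62  63  67  64  65  66  67  65  68  63  61  84 137 170 172 169 171 171]
242 [169 169 170 171 168 170 170 171 157 117  70  54  55  54  59  58  61  62  58  60  64  69  70  72  73  79  82  89  96 112 117 130 154 169 170 170 170 170]
245 [168 169 169 171 170 170 167 166 167 158 140 127 116 113 114 117 119 111 111 113 110 113 115 116 112 115 130 153 167 170 170 174 177 175 175 172 173 173]
248 [167 165 169 167 168 169 172 173 171 174 172 169 159 148 145 137 120 100  94  91  91  91  91  89  85  86  92 111 142 159 163 162 167 170 172 174 171 171]
```

Both views now show dark coupler where the tip was, so the tip is inside the mouth. The side force says to shift a little to -x and -y.

arm_command:
  plan:
    - {"dp": [-1, 1, 0], "spin": 0}
    - {"dp": [-1, 1, 0], "spin": 0}
    - {"dp": [0, 0, 0], "spin": 0}

```text
clock: 14.15
position: [0.428, -0.1972, 0.36]
ee_rot: [0.996, -0.089, 0.001, -0.0]
ft_force: [-0.4, 0.3, 1.6]
grip_width: 0.417
grasp_force: 41.8
```

arm_command:
  plan:
    - {"dp": [0.6, 0, 1.8], "spin": 0}
    - {"dp": [0.6, 0, 1.8], "spin": 0}
    - {"dp": [0, 0, 0], "spin": 0}

```text
clock: 14.45
position: [0.4293, -0.1974, 0.356]
ee_rot: [0.996, -0.089, 0.0, -0.0]
ft_force: [2.3, -0.0, -1.5]
grip_width: 0.411
grasp_force: 41.4
```

arm_command:
  plan:
    - {"dp": [0.6, 0, 1.8], "spin": 0}
    - {"dp": [0.6, 0, 1.8], "spin": 0}
    - {"dp": [0, 0, 0], "spin": 0}

```text
clock: 14.75
position: [0.4305, -0.1976, 0.352]
ee_rot: [0.996, -0.089, 0.0, -0.0]
ft_force: [5.8, -0.4, -6.7]
grip_width: 0.416
grasp_force: 41.0
```

arm_command:
  plan:
    - {"dp": [1.2, 0, 1.8], "spin": 0}
    - {"dp": [1.2, 0, 1.8], "spin": 0}
    - {"dp": [0, 0, 0], "spin": 0}

```text
clock: 15.05
position: [0.4325, -0.1983, 0.3483]
ee_rot: [0.996, -0.089, -0.001, -0.0]
ft_force: [3.3, 0.6, -5.6]
grip_width: 0.416
grasp_force: 41.1
```

arm_command:
  plan:
    - {"dp": [0.9, 0, 1.8], "spin": 0}
    - {"dp": [0.9, 0, 1.8], "spin": 0}
    - {"dp": [0, 0, 0], "spin": 0}

```text
clock: 15.35
position: [0.4341, -0.1988, 0.3452]
ee_rot: [0.996, -0.09, -0.0, -0.0]
ft_force: [-2.8, 0.0, 1.4]
grip_width: 0.416
grasp_force: 41.9
```

arm_command:
  plan:
    - {"dp": [0.8, 0, 1.8], "spin": 0}
    - {"dp": [0.8, 0, 1.8], "spin": 0}
    - {"dp": [0, 0, 0], "spin": 0}

```text
clock: 15.65
position: [0.4358, -0.199, 0.3415]
ee_rot: [0.996, -0.09, -0.0, -0.0]
ft_force: [-4.0, 0.8, 4.6]
grip_width: 0.411
grasp_force: 42.2
```

arm_command:
  plan:
    - {"dp": [0.8, 0, 1.8], "spin": 0}
    - {"dp": [0.8, 0, 1.8], "spin": 0}
    - {"dp": [0, 0, 0], "spin": 0}

```text
clock: 15.95
position: [0.4371, -0.1994, 0.339]
ee_rot: [0.996, -0.09, -0.0, -0.0]
ft_force: [-11.4, 3.0, 16.4]
grip_width: 0.417
grasp_force: 43.5
```

arm_command:
  plan:
    - {"dp": [0.4, 0, 0.9], "spin": 0}
    - {"dp": [0, 0, 0], "spin": 0}
  grip: 1
  newtons: 70

```text
clock: 16.15
position: [0.4373, -0.1996, 0.339]
ee_rot: [0.996, -0.09, -0.001, -0.0]
ft_force: [-18.2, 4.6, 26.3]
grip_width: 0.414
grasp_force: 71.9
```

```bash
python3 - <<'E'
from workcell import manip, viewer
import cv2,numpy as np
np.set_printoptions(linewidth=220)
o=manip.get_obs();print(o["clock"],o["position"],o["ft_force"],o["torque"],o["grasp_force"])
a=viewer.camera("scene");b=viewer.camera("side");cv2.imwrite("pics/s6.png",a);cv2.imwrite("pics/d6.png",b)
# orange pixels visible + classes map around dock
for n,im,(r0,r1,c0,c1) in(("scene",a,(205,268,128,182)),("side",b,(300,372,378,432))):
    print(n,r0,c0)
    for r in range(r0,r1,2):
        s=""
        for c in range(c0,c1):
            B,G,R=map(int,im[r,c])
            s+= "O" if R>150 and R>1.5*G and B<90 and G>60 else "R" if R>90 and R>2*G else "B" if B>1.4*R and B>60 else "Y" if R>110 and G>90 and B<.6*G else "#" if max(B,G,R)<75 else "g" if max(B,G,R)<125 else "."
        print(r,s)
E
```

```text
16.15 [ 0.4372549  -0.19959836  0.33896039] [-18.18040848   4.59650346  26.29174158] [1.03031112 3.69490088 0.08806929] 71.87905638827942
scene 205 128
205 .........gRRRRRRRRRRRRRRRRRRRRg.......................
207 .........gRRRRRRRRRRRRRRRRRRRRg.......................
209 .........gRRRRRRRRRRRRRRRRRRRg........................
211 .........ggggggggR....................................
213 ........gggggggggg....................................
215 .........ggggggggggggg................................
217 .........gggggggggggg.g...............................
219 .........ggggggggggg..g.........g.....................
221 .........ggggggggggggggg..............................
223 ..........gggggggggg.g..RRRRRRRRRR....................
225 ..........gRRRRRRRRRRRRRRRRRRRRR......................
227 ..........gggggggggRRg................................
229 ..........ggggggggggggggg.............................
231 ...........gggggggggg.................................
233 ...........ggggggggggg.g.........gg...................
235 ............gggggggggggggggggggg##g...................
237 
[... 2376 characters left out ...]
#BBBBBBBBBBBBBBB##ggggggggggggggg#BBBBBBBBBBBBBBBBB
350 #####BBBBBBBBBBBBBBBBB######gg###BBBBBBBBBBBBBBBBBBBBB
352 gg#####BBBBBBBBBBBBBBBB#####BBBBBBBBBBBBBBBBBBBBBBBBBB
354 ggg#####BBBBBBBBBBBBBBBBB####BBBBBBBBBBBBB#BBBBBBBBBBB
356 ggggg#####BBBBBBBBBBBBBBBBB####BBBBBBBBBBBBBBBBBBBBBBB
358 gggggg#####BBBBBBBBBBBBBBBBB####BBBBBBBBBBBBBBBBBBBBBB
360 gggggggg####BBBBBBBBBBBBBBBBB######BBBBBBBBBBBBBBBBBBB
362 ggggggggg#####BBBBBBBBBBBBBBBBBB####BBBBBBBBBBBBBBBBB#
364 gggggggggg######BBBBBBBBBBBBBBBBB######BBBBBBBBBBBBBBB
366 gggggggggggg#####BBBBBBBBBBBBBBBBB###BBBBBBB#BBBBBBBB#
368 ggggggggggggg######BBBBBBBBBBBBBBBBBBBBBB######BBB####
370 ggggggggggggggg#####BBBBBBBBBBBBBBBB##################
```

arm_command:
  plan:
    - {"dp": [-0.4, 0, 0], "spin": 0}
    - {"dp": [0, 0, 0], "spin": 0}
    - {"dp": [0, 0, 0], "spin": 0}
    - {"dp": [0, 0, 0], "spin": 0}
    - {"dp": [0, 0, 0], "spin": 0}

```text
clock: 16.75
position: [0.437, -0.1995, 0.3389]
ee_rot: [0.996, -0.09, -0.0, -0.0]
ft_force: [-17.0, 3.9, 24.9]
grip_width: 0.411
grasp_force: 71.6
```

```bash
sed '/^def res/,$d' fit.py > f2.py; cat >> f2.py <<'E'
d=cv2.imread("pics/d6.png").max(2).astype(float);s=cv2.imread("pics/s6.png").max(2).astype(float)
def cross(row,c0,c1,t):  # first crossing from c0 towards c1
    st=1 if c1>c0 else -1
    for c in range(c0,c1,st):
        a,b=row[c],row[c+st]
        if (a-t)*(b-t)<=0 and a!=b:return c+st*(t-a)/(b-a)
R=[238,241,244,247];L=[cross(s[r],150,130,110) for r in R];Q=[cross(s[r],150,172,110) for r in R]
B=[334,336,338];SL=[cross(d[r],402,380,72) for r in B];SR=[cross(d[r],402,425,85) for r in [330,332,334]]
BL=[cross(d[r],392,375,122) for r in [314,316,318,320,322]]
print(L,Q,SL,SR,BL)
def res(v):
    e=list(edges("scene",v,0,.04,.02,R)[:,0]-L)+list(edges("scene",v,0,.04,.02,R)[:,1]-Q)
    e+=list(edges("side",v,0,.04,.02,B)[:,0]-SL)+list(edges("side",v,0,.04,.02,[330,332,334])[:,1]-SR)
    e+=list(edges("side",v,.04,.085,.022,[314,316,318,320,322])[:,0]-BL)
    e+=[(v[2]-.081)*100]
    return e
f=least_squares(res,[.491,-.2075,.081,.43],diff_step=1e-4,x_scale=[.01,.01,.01,.1]);v=f.x
tip=np.array([.4775,-.205,.1115]);n=axis(np.radians(25));dd=v[:3]-(tip-.041*n)
print(v,np.degrees(v[3]),f.fun.round(2),"z",dd@n,"u",dd@np.cross(ey,n),"y",dd@ey)
E
python3 f2.py
```

```text
[np.float64(139.68085106382978), np.float64(140.21153846153845), np.float64(140.53703703703704), np.float64(140.84782608695653)] [np.float64(162.53571428571428), np.float64(162.97297297297297), np.float64(163.25), np.float64(163.51785714285714)] [np.float64(391.46153846153845), np.float64(392.6), np.float64(393.8857142857143)] [np.float64(414.95348837209303), np.float64(415.8333333333333), np.float64(416.28846153846155)] [np.float64(381.3611111111111), np.float64(382.45238095238096), np.float64(382.9189189189189), np.float64(383.8235294117647), np.float64(384.875)]
[ 0.4881 -0.209   0.0817  0.4032] 23.099278786463646 [ 0.11 -0.04  0.01  0.08 -0.   -0.1  -0.03  0.04  0.11 -0.13 -0.52  0.31
  0.19 -0.02 -0.06 -0.25  0.18  0.18  0.02  0.07] z 0.009305100402481153 u -0.0025207102348103515 y -0.0021462720170690773
```

```bash
python3 -c "
from workcell import manip
print(manip.hand_in())"
```

```text
the job is handed in; nothing more can be done
None
```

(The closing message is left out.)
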